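# Set a telescopic lamp-stand leg to its mark and flip its cam lever shut

### The arm

A 6-joint arm with a two-finger parallel gripper is mounted at the origin on the work surface. World frame = base frame: x ahead of the robot, y to its left, z up, the work surface at z = 0. Lengths are in mm, angles in degrees, forces in N, time in s.
With the tool pointing down it reaches from about 300 to 850 mm from the base axis. Payload 4.2 kg.
Tool frame: the origin (TCP) lies on the centre line of the jaws, within the pads' length; the fingertips stand 14 mm ahead of it and the grasp point (between the pads) lies 5 mm behind it; z points along the fingers, y is the line along which they close (so a half turn about z gives the same grasp; the last joint's range is limited). The gripper opens to 91 mm and grips with 3 to 60 N. Pads are 32 mm wide; open, the fingers measure 118 mm over their backs; the gripper's body (76 mm by 178 mm) begins 60 mm behind the grasp point.
Start: joints at [-68.182, 18.312, 89.639, -0, 72.044, -1.146], TCP at [224.343, -529.445, 227.976] pointing down, gripper open.
Joint ranges: [-177.97, 177.97], [-48.28, 115.42], [12.27, 149.76], [-77.06, 257.06], [2.81, 150.46], [-146.56, 146.56]. Speed limits (degrees/s): [147.25, 147.25, 180, 180, 180, 180].

### API

Orientations are given as [roll, pitch, yaw] about the fixed x, y, z axes, in that order (R = Rz(yaw) Ry(pitch) Rx(roll)).
In Python, from workcell import env gives the robot as it stands.
- The arm moves only by the tool arm_command, never from a script. Its argument "motion" is a list of rows, each an object with "offset": the shift along the tool's x, y, z in m, a list of three; "spin": the turn about the tool's z in rad. In form: [{"offset": [tx, ty, tz], "spin": spin}, ...]. A call has 1 to 5 rows; each row shifts and turns the commanded pose from where the row before left it, along the tool's axes as they then stand; what a row does not reach is not made up. A row lasts 1/8 s, in which the tool goes at most 62.5 mm and 10.7 degrees, less where a joint would pass 70% of its speed; a pose out of reach is approached as far as the arm can. A call with a gripper value outside its range is refused whole. "jaw" is the finger opening in m, from 0 to 0.0912, set as the call begins (left out, the last holds). The fingers move at their own pace and stop on an object; "newtons" is the grip in N (left out, the last holds). Time passes only in rows, so rows that do not move let the fingers close. It gives the time, the measured TCP pose, the force, the opening and the grip force at its end, in the units of the state.
- env.state(): the state, without advancing time (a new reading comes with each control period).
- env.grab_frame(name): name is "scene" or "top"; returns (picture, depth): 384x512x3 uint8, blue, green, red; 384x512 float32, mm along the optical axis (not along the pixel's ray), 0 where there is no reading.
- env.camera_model(name): a dict with "fx", "fy", "cx", "cy" (pixels), "eye" and "rotation" of the camera in the world. Camera axes: x right, y down, z forward; pixel columns grow to the right and rows downward; lengths in mm; the calibration is good to about 2 mm. A picture is of the moment at which its call begins. camera_model takes no time and is no camera call.
- env.job_done(): hands the job in; it is judged then, once.
Trained networks look in the newest picture that a camera, given by its name, has taken for a name from the list of things; names that differ only in an ending like _2 or _b are one class to them, and where a whole thing is asked for, a point or a joint stands for the part that bears it (a point fixed in the world has none). Each returns a list of dicts, best first, with "score" (0 to 1); they miss things now and then, are a little off and sometimes report something else, mostly with a low value. They report only what shows in the picture. A call takes as long as a camera call.
- env.boxes_of(camera, target): "bbox" ([left, top, right, bottom] in pixels, round what is visible of it).
- env.pinpoint(camera, target): "location" ([column, row] in pixels: a listed point, or the origin of a listed thing).
The state is a dict: "time_s": time; "qpos": joint angles; "qvel": joint speeds; "effort": joint torques, N m; "ee_pos": TCP position; "ee_rot": TCP orientation; "force": force on the tool from outside, world axes, zero at the start; "torque": the same for the moment, N m; "gripper_width": finger opening in mm; "gripper_force": force on a finger pad.
Only numpy, scipy, OpenCV 4.12 (cv2) and the standard library are available. Lean on these libraries where they do the work, as an engineer would, in place of code of your own. Each camera call takes 0.05 s, during which the arm holds its last target. There are 200 camera calls.

### The job

Grip the round knob on the lamp-stand leg's collar, pull the leg out against its spring until the collar's fin is in line with the pointer on the scale, and hold it there while you swing the cam lever fully shut with the same hand (the knob turns freely, so twist the hand and let a finger push the lever). Do not shut the lever before the leg is at the mark, do not shift the pointer, and leave the other things on the bench where they are. Finish still gripping the knob, with the leg at the mark and the lever shut: do not let go, as the spring would pull the leg back.

Things in the scene. Friction and masses are not known exactly. Their poses are not given: they have to be found in the camera images.
- rig: Wooden jig board, 620 x 180 x 18 mm, fixed to the bench, that carries a telescopic leg lying level along it. Its x axis is the direction in which the leg slides out (away from the two wooden saddle blocks towards the rubber foot), z is up; origin on the bench surface under the leg's line. The scale strip lies on its -y side. All on it but the lever's blade and the knob is under 85 mm high.
- knob: Black round upright knob, 26 mm diameter, 52 mm tall (z 84 to 136 mm above the bench), on top of the leg's black collar: the thing to grip, from above. Origin at its centre, 110 mm above the bench. It turns freely without end about its upright axis and is otherwise fixed to the leg. Gripped at its centre, fingertips reaching 19 mm lower clear the lever's flat arm.
- leg (a joint): How far the leg (collar, knob, lever and aluminium sleeve with rubber foot, 0.6 kg) is slid out along the rig's x axis: 0 m fully in (as found) to 0.165 m. A spring draws it back in, 4 N at 0 rising to 6 N.
- leg_index (a point): Outer end of the thin steel fin (3 mm thick) on the -y side of the collar: the leg's index. It lies straight across (rig -y, 41 mm) from the knob's axis and moves with the leg.
- gauge_mark (a point): Tip of the steel pointer's point (3 mm thick) on the aluminium scale strip: the length mark. It stands 70 to 150 mm from the fully-in position of the fin, 4 mm farther in rig -y than the fin's end. The pointer can be shifted by a bump; leave it. Axes as the rig's.
- lever (a joint): Angle of the steel cam lever, which swings level about the knob's own axis on top of the collar: 0 rad shut (it points along the rig's +x, over the sleeve), growing anticlockwise seen from above, towards the rig's +y; found 0.7 to 1.0 rad open, its stop is at 1.2. It shuts clockwise, rides along with the leg and stays where it is left; friction about 0.05 N m, some 3 N at the gripper's finger.
- lever_blade (a point): Middle of the lever's upright steel blade: 8 mm thick, standing radially from 17 to 68 mm from the knob's axis, from 82 to 118 mm above the bench (the flat arm under it: 73 to 82 mm). A finger gripping the knob and turned clockwise sweeps the blade along; a 20 mm wide finger meets it about 0.9 rad before their directions agree: grip with the finger 1.2 rad or more anticlockwise of the blade.
- screwdriver: Bystander: screwdriver, 170 mm, lying on the jig board beside the sleeve; origin on its underside.
- tape: Bystander: cardboard ring (core of a tape roll), 100 mm across, 48 mm tall, beside the board; origin under its centre.
- spraycan: Bystander: grey closed can, 66 mm across, 110 mm tall, standing beside the board near the saddle blocks; origin under its centre.
- jar: Bystander: glass jar with a steel cap, 70 mm across, 90 mm tall; origin under its centre.
- hammer: Bystander: hammer lying beyond the board's saddle-block end; origin on its underside.
- brush: Bystander: brush lying beside the board; origin on its underside.
- mug: Bystander: white mug, 80 mm across, 90 mm tall; origin under its centre.

How it is judged (in metres and radians):
On the way, in this order (a step that is already met when the one before it is completed fails the run):
1. the knob is gripped and the leg held with its fin in line with the pointer, within 6 mm, the lever still open (above 0.5 rad) (not (x of leg_index in the frame of gauge_mark above 0.006 m or x of leg_index in the frame of gauge_mark below -0.006 m) and contact force between the fingers and knob above 3 N and value of joint lever above 0.5 rad), for 0.3 s.
2. the lever is swung shut (below 0.12 rad) while the knob is held with the leg at the mark (not (x of leg_index in the frame of gauge_mark above 0.006 m or x of leg_index in the frame of gauge_mark below -0.006 m) and contact force between the fingers and knob above 3 N and value of joint lever below 0.12 rad), for 0.2 s.
At the end, for the whole second after the job is handed in: The gripper still holds the knob (more than 3 N of finger contact), the leg at rest with its fin within 6 mm of the pointer along the leg, and the lever shut to within 0.12 rad (all of step 2 and velocity of joint leg between -0.02 and 0.02 m/s); the arm keeps its last pose, push and grip.
It fails at once if the lever is more than half shut (below 0.4 rad) while the leg is more than 15 mm from the mark ((x of leg_index in the frame of gauge_mark above 0.015 m or x of leg_index in the frame of gauge_mark below -0.015 m) and value of joint lever below 0.4 rad).
It fails at once if the pointer is shifted by more than 6 mm (distance of gauge_mark from where it was at the start of the episode above 0.006 m).
It fails at once if another thing on the bench is moved by more than 30 mm (distance of any of screwdriver, tape, spraycan, jar, hammer, brush, mug from where it was at the start of the episode above 0.03 m).
It also fails if it takes over 40 s, if anything falls off the work surface, if the arm or the gripper's body presses on something with over 40 N, if the wrist force passes 120 N, or if a joint passes its speed limit or range.

## Working session

There is one attempt and no reset: what is moved stays moved. The work goes in short steps, Python scripts to look and compute and a tool call to move; the robot and the scene stay as the last step left them, time stands still between calls to the robot, and variables do not carry over. Pictures are saved under pics/ and viewed, at most 12 in all, crops included, and the job is handed in when it is done.

Besides the shell and the picture viewer there is one more tool, called after "Call:" as name(argument=value, ...), one argument or row to a line, values as JSON. arm_command: Moves the arm, as the interface text tells. Its arguments: {"type":"object","properties":{"motion":{"type":"array"},"jaw":{"type":"number"},"newtons":{"type":"number"}},"required":["motion"]}

```bash
mkdir -p pics; cat > h.py <<'E'
from workcell import env
import numpy as np, cv2
def ray(cam,px):
    m=env.camera_model(cam); R=np.array(m["rotation"]); 
    d=R@np.array([(px[0]-m["cx"])/m["fx"],(px[1]-m["cy"])/m["fy"],1.]); return np.array(m["eye"]),d
def at_z(cam,px,z):
    e,d=ray(cam,px); return e+d*(z-e[2])/d[2]
def at_depth(cam,px,dep):
    e,d=ray(cam,px); 
    return e+d*dep
E
python3 - <<'E'
from h import *
ims=[]
for c in("scene","top"):
    im,dp=env.grab_frame(c); ims.append(im); cv2.imwrite(f"pics/{c}0.png",im)
    m=env.camera_model(c); print(c,np.round(m["eye"]),np.round(m["rotation"],3).tolist(),m["fx"])
    for t in("knob","leg_index","gauge_mark","lever_blade","rig"):
        for r in env.pinpoint(c,t)[:2]:
            p=r["location"]; d=dp[int(p[1]),int(p[0])]
            print(t,round(r["score"],2),np.round(p,1),np.round(at_depth(c,p,d)))
print(env.state())
E
```

```text
scene [1325. -259. 1097.] [-143.046, 0.409, 67.847] 387.079632787183
knob 0.44 [195.9 179.8] [110462. 108879. 110235.]
knob 0.37 [314.5 228.5] [55205. 53622. 54978.]
leg_index 0.8 [198.2 201. ] [114063. 112479. 113835.]
leg_index 0.69 [223.7 197.6] [104989. 103405. 104761.]
lever_blade 0.72 [204.6 171.4] [109254. 107670. 109026.]
rig 0.67 [223.9 198.5] [104570. 102986. 104342.]
rig 0.51 [113.8 233.2] [147636. 146053. 147409.]
top [ 479.   15. 1268.] [-173.064, -1.675, -88.648] 412.8132571093175
knob 0.58 [298.  233.9] [-123508. -123972. -122719.]
leg_index 0.71 [300.3 224.3] [-137751. -138215. -136962.]
leg_index 0.63 [206.4 233.1] [-86143. -86607. -85354.]
lever_blade 0.47 [286.7 241.4] [-119747. -120211. -118958.]
lever_blade 0.35 [193.8 153.4] [-77820. -78284. -77031.]
rig 0.95 [267.7 230.3] [-115637. -116101. -114848.]
{'time_s': 0.6, 'qpos': array([-6.81829927e+01,  1.83109976e+01,  8.96383659e+01,  8.42681141e-04,
        7.20424175e+01, -1.14713661e+00]), 'qvel': array([ 0.00861812,  0.00097144, -0.07022404, -0.02887773,  0.01126708,
        0.03895485]), 'effort': array([ 6.50040001e-04, -4.12118912e+01, -2.32135034e+01,  7.29860715e-02,
        3.78580042e-02, -9.62861151e-06]), 'ee_pos': array([ 224.34312353, -529.4595768 ,  227.98928669]), 'ee_rot': array([ 1.79991767e+02, -6.36961404e-04,  2.29638842e+01]), 'force': array([-0.09218241, -0.29492737,  0.75069648]), 'torque': array([-0.01262106,  0.00507227,  0.06035877]), 'gripper_force': 0.0, 'gripper_width': 91.18318206694819}
```

```bash
sed -i 's/R=np.array(m\["rotation"\]);/R=Rot.from_euler("xyz",m["rotation"],degrees=True).as_matrix()/; 2a from scipy.spatial.transform import Rotation as Rot' h.py
python3 - <<'E'
from h import *
for c in("scene","top"):
    im,dp=env.grab_frame(c)
    for t in("knob","leg_index","gauge_mark","lever_blade","rig","screwdriver","tape","spraycan","jar","mug","brush","hammer"):
        for r in env.pinpoint(c,t)[:2]:
            p=r["location"]; d=dp[int(p[1]),int(p[0])]
            print(c,t,round(r["score"],2),np.round(p,1),np.round(at_depth(c,p,d)))
a=cv2.imread("pics/scene0.png");b=cv2.imread("pics/top0.png")
cv2.imwrite("pics/sc1.png",cv2.resize(a[110:310,90:390],None,fx=2.6,fy=2.6,interpolation=cv2.INTER_CUBIC))
E
```

```text
scene knob 0.45 [191.8 179.5] [ 546. -159.  119.]
scene leg_index 0.81 [198.7 200.7] [ 578. -155.   41.]
scene gauge_mark 0.57 [114.2 233.3] [ 585. -440.   25.]
scene gauge_mark 0.5 [229.3 198.8] [592. -54.  14.]
scene lever_blade 0.69 [311.5 229.7] [824. 135.  51.]
scene lever_blade 0.52 [203.4 174.6] [ 537. -118.  113.]
scene rig 0.86 [222.  197.6] [581. -76.  19.]
scene rig 0.6 [230.4 200.9] [602. -54.  16.]
scene tape 0.95 [205.6 234. ] [ 683. -170.    0.]
scene spraycan 0.8 [167.6 241.1] [ 695. -289.   56.]
scene spraycan 0.33 [203.8 232.2] [ 674. -173.   -1.]
scene jar 0.64 [310.2 230. ] [820. 134.  43.]
scene mug 0.76 [354.2 148.5] [579. 437.  49.]
scene brush 0.51 [206.2 172.6] [ 530. -106.  111.]
scene hammer 0.93 [113.6 233.1] [ 583. -442.   24.]
top knob 0.44 [296.9 233.7] [ 548. -146.  135.]
top leg_index 0.62 [298.  225.3] [ 581. -166.   17.]
top leg_index 0.31 [245.1 175.4] [730.  -1.  25.]
top gauge_mark 0.54 [265.6 212.1] [616. -65.  43.]
top lever_blade 0.64 [297.8 234.7] [ 546. -149.  137.]
top lever_blade 0.51 [284.  240.2] [ 532. -117.   79.]
top rig 0.81 [265.2 228.7] [565. -63.  67.]
top screwdriver 0.63 [206.1 229. ] [563. 113.  20.]
top screwdriver 0.24 [298.8 233. ] [ 550. -151.  137.]
top tape 0.98 [298.5 186.7] [ 704. -170.   -4.]
top spraycan 0.65 [334.9 201.3] [ 647. -261.   97.]
top jar 0.62 [196.9 154.9] [773. 142.  89.]
top mug 0.59 [ 94.7 232.2] [541. 419.  93.]
top brush 0.58 [246.3 171.5] [743.  -4.  19.]
top hammer 0.96 [385.5 236.7] [ 553. -435.   18.]
top hammer 0.16 [297.8 226.2] [ 576. -162.   44.]
```

View pics/top0.png

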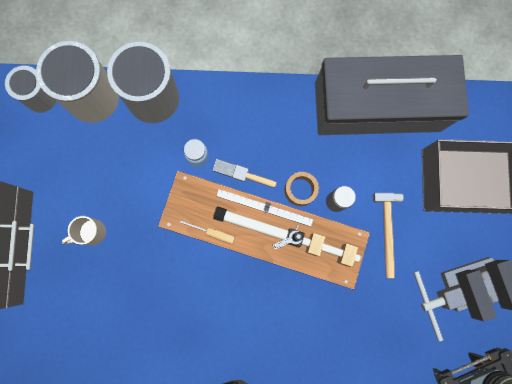

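View pics/sc1.png

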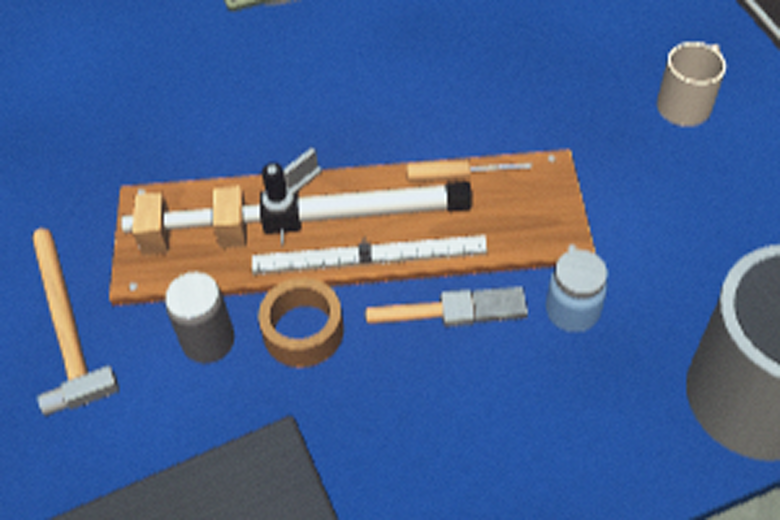

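```bash
python3 - <<'E'
from h import *
im,dp=env.grab_frame("top"); cv2.imwrite("pics/top1.png",im)
hsv=cv2.cvtColor(im,cv2.COLOR_BGR2HSV); print(hsv[210,180],hsv[240,345],hsv[230,190])
m=cv2.inRange(hsv,(3,60,40),(25,255,255)); m[:168]=0;m[300:]=0;m[:,:150]=0;m[:,380:]=0
m=cv2.morphologyEx(m,cv2.MORPH_OPEN,np.ones((3,3)))
n,l,s,_=cv2.connectedComponentsWithStats(m); i=1+s[1:,4].argmax(); print(s[i])
ys,xs=np.where(l==i)
e0=at_z("top",(0,0),18)
P=np.array([at_z("top",(x,y),18)[:2] for x,y in zip(xs,ys)],np.float32)
r=cv2.minAreaRect(P); print(r, cv2.boxPoints(r).round(0).tolist())
x0,y0,k=190,175,5
c=cv2.resize(im[y0:y0+85,x0:x0+150],None,fx=k,fy=k,interpolation=cv2.INTER_CUBIC)
cv2.imwrite("pics/crop1.png",c)
# knob top
d,_=dp,0
q=[at_depth("top",(x,y),dp[y,x]) for y in range(222,250) for x in range(275,315) if dp[y,x]>0]
q=np.array(q); t=q[(q[:,2]>128)&(q[:,2]<142)]; print("knobtop",len(t),t.mean(0),t.min(0),t.max(0))
b=q[(q[:,2]>108)&(q[:,2]<124)]; print("blade",b.round(0).tolist())
E
```

```text
[ 13 122 196] [ 13 124 202] [ 13 123 199]
[ 159  172  210  117 9624]Traceback (most recent call last):
  File "<stdin>", line 9, in <module>
  File "h.py", line 8, in at_z
    e,d=ray(cam,px); return e+d*(z-e[2])/d[2]
        ~~~^^^^^^^^
  File "h.py", line 5, in ray
    m=env.camera_model(cam); R=Rot.from_euler("xyz",m["rotation"],degrees=True).as_matrix()
ValueError: time passes only in moves, steps and waits
```

```bash
sed -i 's/m=env.camera_model(cam);/m=CM(cam);/; 3a import functools\nCM=functools.lru_cache(env.camera_model)' h.py; python3 - <<'E'
from h import *
im,dp=env.grab_frame("top"); cv2.imwrite("pics/top1.png",im)
hsv=cv2.cvtColor(im,cv2.COLOR_BGR2HSV)
m=cv2.inRange(hsv,(3,60,40),(25,255,255)); m[:168]=0;m[300:]=0;m[:,:150]=0;m[:,380:]=0
m=cv2.morphologyEx(m,cv2.MORPH_OPEN,np.ones((3,3)))
n,l,s,_=cv2.connectedComponentsWithStats(m); i=1+s[1:,4].argmax()
ys,xs=np.where(l==i)
P=np.array([at_z("top",(x,y),18)[:2] for x,y in zip(xs,ys)],np.float32)
r=cv2.minAreaRect(P); print(r, cv2.boxPoints(r).round(0).tolist())
x0,y0,k=190,175,5
c=cv2.resize(im[y0:y0+85,x0:x0+150],None,fx=k,fy=k,interpolation=cv2.INTER_CUBIC)
cv2.imwrite("pics/crop1.png",c)
q=[at_depth("top",(x,y),dp[y,x]) for y in range(222,250) for x in range(275,315) if dp[y,x]>0]
q=np.array(q); t=q[(q[:,2]>128)&(q[:,2]<142)]; print("knobtop",len(t),t.mean(0),t.min(0),t.max(0))
b=q[(q[:,2]>106)&(q[:,2]<126)]; print("blade",b.round(0).tolist())
E
```

```text
((567.1912231445312, -63.26959228515625), (617.6112670898438, 178.62171936035156), 73.5743637084961) [[394.0, -334.0], [566.0, -385.0], [740.0, 208.0], [569.0, 258.0]]
knobtop 68 [ 541.70896725 -148.91470404  135.47738685] [ 531.00820608 -161.22578886  130.22073996] [ 553.39527782 -137.98999853  141.47864415]
blade [[551.0, -140.0, 121.0], [549.0, -138.0, 114.0], [543.0, -136.0, 108.0], [537.0, -130.0, 112.0], [537.0, -137.0, 121.0], [534.0, -124.0, 119.0], [534.0, -127.0, 115.0], [534.0, -129.0, 121.0], [534.0, -132.0, 118.0], [535.0, -139.0, 112.0], [531.0, -118.0, 119.0], [531.0, -121.0, 121.0], [531.0, -124.0, 117.0], [531.0, -127.0, 119.0], [531.0, -130.0, 115.0], [531.0, -133.0, 116.0], [532.0, -142.0, 110.0], [528.0, -110.0, 118.0], [528.0, -113.0, 118.0], [528.0, -116.0, 117.0], [528.0, -118.0, 119.0], [528.0, -121.0, 117.0], [528.0, -124.0, 118.0], [529.0, -127.0, 115.0], [529.0, -130.0, 116.0], [529.0, -147.0, 110.0], [529.0, -149.0, 121.0], [525.0, -105.0, 117.0], [525.0, -107.0, 117.0], [525.0, -110.0, 118.0], [525.0, -113.0, 120.0], [525.0, -116.0, 119.0], [526.0, -119.0, 116.0], [526.0, -122.0, 115.0], [522.0, -99.0, 115.0], [522.0, -102.0, 115.0], [522.0, -105.0, 116.0], [523.0, -107.0, 116.0], [522.0, -110.0, 123.0], [523.0, -113.0, 116.0], [523.0, -116.0, 116.0], [519.0, -94.0, 115.0], [519.0, -96.0, 118.0], [520.0, -102.0, 118.0], [520.0, -105.0, 116.0], [520.0, -107.0, 117.0], [520.0, -110.0, 116.0], [516.0, -88.0, 120.0], [517.0, -91.0, 117.0], [517.0, -94.0, 116.0], [517.0, -96.0, 120.0], [517.0, -99.0, 115.0], [517.0, -102.0, 117.0], [517.0, -105.0, 115.0], [514.0, -88.0, 116.0], [514.0, -91.0, 115.0], [514.0, -94.0, 116.0], [514.0, -96.0, 117.0], [511.0, -89.0, 112.0], [511.0, -91.0, 116.0]]
```

View pics/crop1.png

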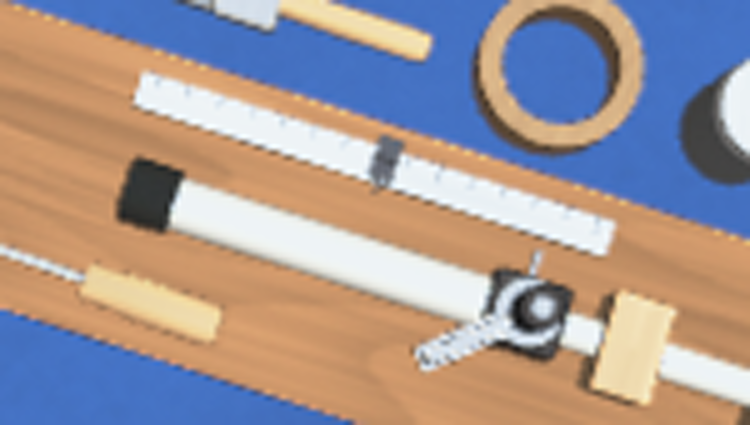

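```bash
cat >> h.py <<'E'
def tri(pt,ps):
    A=[];b=[]
    for c,p in(("top",pt),("scene",ps)):
        e,d=ray(c,p); d=d/np.linalg.norm(d); M=np.eye(3)-np.outer(d,d); A.append(M); b.append(M@e)
    A=np.vstack(A);b=np.hstack(b); x=np.linalg.lstsq(A,b,rcond=None)[0]; return x, np.linalg.norm(A@x-b)
ux=np.array([np.cos(np.radians(73.5)),np.sin(np.radians(73.5))]); uy=np.array([-ux[1],ux[0]])
rig=lambda p:(np.round([p[0]*ux[0]+p[1]*ux[1],p[0]*uy[0]+p[1]*uy[1]],1))
E
python3 - <<'E'
from h import *
I={}
for c in("scene","top"):
    im,dp=env.grab_frame(c); I[c]=(im,dp)
    for t in("knob","leg_index","gauge_mark","lever_blade"):
        for r in env.pinpoint(c,t)[:3]:
            print(c,t,round(r["score"],2),np.round(r["location"],1))
for n,a,b in(("fin",(297.5,225.3),(198.7,201)),("ptr",(265.8,212.3),(229.8,201))):
    x,e=tri(a,b); print(n,x.round(1),e.round(1),rig(x))
dp=I["top"][1]
for nm,(x0,x1,y0,y1) in dict(ptr=(261,272,203,216),fin=(294,301,222,230)).items():
    for y in range(y0,y1):
        print(nm,y,[int(at_depth("top",(x,y),dp[y,x])[2]) if dp[y,x]>0 else -1 for x in range(x0,x1)])
s=I["scene"]
q=np.array([at_depth("scene",(x,y),s[1][y,x]) for y in range(165,190) for x in range(185,203) if s[1][y,x]>0])
t=q[(q[:,2]>130)&(q[:,2]<140)];print("knob scene top",len(t),t.mean(0),t.min(0),t.max(0))
cv2.imwrite("pics/crop2.png",cv2.resize(s[0][160:225,175:275],None,fx=8,fy=8,interpolation=cv2.INTER_CUBIC))
E
```

```text
scene knob 0.58 [194.4 178.1]
scene knob 0.49 [113. 231.]
scene leg_index 0.66 [167.1 240.3]
scene leg_index 0.55 [199.6 201.9]
scene leg_index 0.18 [268.8 179. ]
scene gauge_mark 0.54 [229.5 202.6]
scene lever_blade 0.79 [205.9 174.5]
top knob 0.66 [297.8 233.8]
top leg_index 0.71 [299.8 223.8]
top gauge_mark 0.37 [265.2 212.8]
top lever_blade 0.58 [281.7 241.6]
top lever_blade 0.26 [265.5 216.1]
fin [ 579.8 -158.5   43.1] 3.6 [  12.7 -600.9]
ptr [616.8 -62.9  39.7] 4.1 [ 114.8 -609.3]
ptr 203 [28, 31, 15, 15, 38, 41, 54, 47, 39, 40, 21]
ptr 204 [29, 28, 26, 31, 38, 50, 50, 52, 43, 43, 18]
ptr 205 [29, 29, 28, 30, 42, 52, 51, 49, 50, 18, 17]
ptr 206 [30, 31, 33, 36, 39, 54, 48, 50, 45, 31, 29]
ptr 207 [32, 29, 28, 41, 39, 42, 47, 43, 46, 29, 30]
ptr 208 [29, 25, 30, 43, 38, 39, 41, 38, 32, 31, 28]
ptr 209 [31, 32, 41, 40, 39, 39, 38, 40, 27, 23, 29]
ptr 210 [32, 30, 27, 37, 35, 37, 37, 41, 29, 27, 28]
ptr 211 [14, 12, 19, 33, 41, 31, 33, 24, 29, 29, 29]
ptr 212 [14, 18, 18, 21, 40, 23, 31, 28, 26, 32, 30]
ptr 213 [15, 18, 18, 31, 13, 18, 13, 10, 19, 26, 31]
ptr 214 [18, 20, 15, 21, 19, -1, 18, 18, 16, 17, 11]
ptr 215 [15, 14, 17, 20, 14, 17, 18, 11, 20, 21, 19]
fin 222 [19, 16, 15, 22, 25, 28, 29]
fin 223 [14, 20, 20, 20, 13, 21, 23]
fin 224 [20, 21, 21, 12, 15, 18, 15]
fin 225 [20, 13, 17, 39, 17, 19, 15]
fin 226 [19, 16, 28, 36, 17, 17, 14]
fin 227 [20, 15, 43, 39, 17, 17, 20]
fin 228 [19, 15, 42, 20, 17, 16, 17]
fin 229 [15, 21, 39, 14, 16, 19, 15]
knob scene top 45 [ 545.49585983 -147.90988368  135.58496109] [ 532.73976391 -159.494449    131.01957538] [ 559.67035898 -135.68344976  138.9691746 ]
```

View pics/crop2.png

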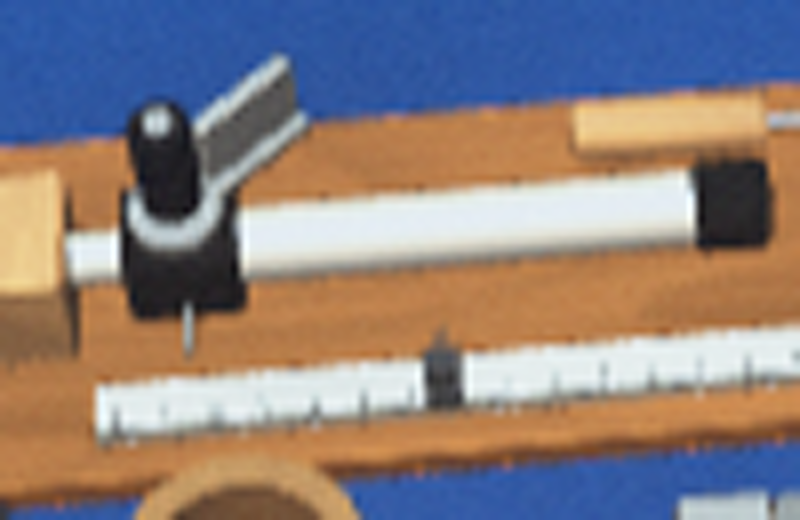

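Call:
arm_command(
  motion=[
    {"offset":[0.03,-0.015,0],"spin":0},
    {"offset":[0.0478,-0.0245,0],"spin":0},
    {"offset":[0.0478,-0.0245,0],"spin":0},
    {"offset":[0.0478,-0.0245,0],"spin":0},
    {"offset":[0.0478,-0.0245,0],"spin":0},
  ],
  jaw=0.0912,
)

```text
time_s: 3.12
ee_pos: [384.9, -337.8, 228.1]
ee_rot: [180.0, -0.0, 22.9]
force: [0.8, -0.3, 0.7]
gripper_width: 91.4
gripper_force: 0.0
```

Call:
arm_command(
  motion=[
    {"offset":[0.0478,-0.0245,0],"spin":0},
    {"offset":[0.0478,-0.0245,0],"spin":0},
    {"offset":[0.0478,-0.0245,0],"spin":0},
    {"offset":[0.0478,-0.0245,0],"spin":0},
    {"offset":[0.03,-0.015,0],"spin":0},
  ],
)

```text
time_s: 3.75
ee_pos: [544.8, -146.7, 228.0]
ee_rot: [180.0, -0.0, 23.1]
force: [-0.1, -0.4, -0.3]
gripper_width: 91.3
gripper_force: 0.0
```

Call:
arm_command(
  motion=[
    {"offset":[0,0,0],"spin":-0.17},
    {"offset":[0,0,0],"spin":-0.17},
    {"offset":[0,0,0],"spin":-0.17},
    {"offset":[0,0,0],"spin":-0.17},
    {"offset":[0,0,0],"spin":-0.17},
  ],
)

```text
time_s: 4.38
ee_pos: [543.5, -148.7, 228.0]
ee_rot: [180.0, 0.0, 72.0]
force: [0.3, 0.8, 0.1]
gripper_width: 91.5
gripper_force: 0.0
```

Call:
arm_command(
  motion=[
    {"offset":[0,0,0],"spin":-0.17},
    {"offset":[0,0,0],"spin":-0.17},
    {"offset":[0,0,0],"spin":-0.17},
    {"offset":[0,0,0],"spin":-0.17},
    {"offset":[0,0,0],"spin":-0.11},
  ],
)

```text
time_s: 5.0
ee_pos: [543.5, -148.8, 228.0]
ee_rot: [180.0, 0.0, 117.2]
force: [0.3, -0.4, 0.0]
gripper_width: 91.2
gripper_force: 0.0
```

Call:
arm_command(
  motion=[
    {"offset":[0,0,0.03],"spin":0},
    {"offset":[0,0,0.03],"spin":0},
    {"offset":[0,0,0.03],"spin":0},
    {"offset":[0,0,0.023],"spin":0},
    {"offset":[0,0,0.01],"spin":0},
  ],
)

```text
time_s: 5.62
ee_pos: [542.9, -148.6, 103.7]
ee_rot: [-179.9, -0.1, 116.9]
force: [-0.7, 0.5, 1.1]
gripper_width: 90.9
gripper_force: 0.0
```

Call:
arm_command(
  motion=[
    {"offset":[0,0,0],"spin":0},
    {"offset":[0,0,0],"spin":0},
    {"offset":[0,0,0],"spin":0},
    {"offset":[0,0,0],"spin":0},
    {"offset":[0,0,0],"spin":0},
  ],
  jaw=0.015,
  newtons=30,
)

```text
time_s: 6.25
ee_pos: [543.6, -148.8, 105.2]
ee_rot: [180.0, 0.0, 116.9]
force: [0.3, -0.1, -0.6]
gripper_width: 43.9
gripper_force: 0.0
```

Call:
arm_command(
  motion=[
    {"offset":[0,0,0],"spin":0},
    {"offset":[0,0,0],"spin":0},
    {"offset":[0,0,0],"spin":0},
    {"offset":[0,0,0],"spin":0},
  ],
)

```text
time_s: 6.75
ee_pos: [544.4, -148.5, 105.0]
ee_rot: [179.9, 0.0, 116.9]
force: [4.4, 3.0, -2.5]
gripper_width: 25.2
gripper_force: 30.0
```

```bash
python3 - <<'E'
from h import *
s,d=env.grab_frame("scene")
cv2.imwrite("pics/crop3.png",cv2.resize(s[150:225,165:275],None,fx=7,fy=7,interpolation=cv2.INTER_CUBIC))
for n,a,b in(("fin",(297.6,225.4),(198.6,203.8)),("ptr",(265.6,212.6),(230.2,201.6))):
    x,e=tri(a,b); print(n,x.round(1),e.round(1),rig(x))
    print(rig(at_z("top",a,41)),rig(at_z("scene",b,41)))
print(env.pinpoint("scene","leg_index")[:2],env.pinpoint("scene","gauge_mark")[:1])
E
```

```text
fin [ 580.7 -160.8   29. ] 3.6 [  10.7 -602.4]
[   9.5 -601. ] [  14.6 -610.9]
ptr [616.5 -62.2  35.3] 4.8 [ 115.5 -608.8]
[ 112.3 -608. ] [ 118.9 -612.9]
[{'location': [199.6, 205.0], 'score': 0.68}, {'location': [168.9, 242.9], 'score': 0.28}] []
```

View pics/crop3.png

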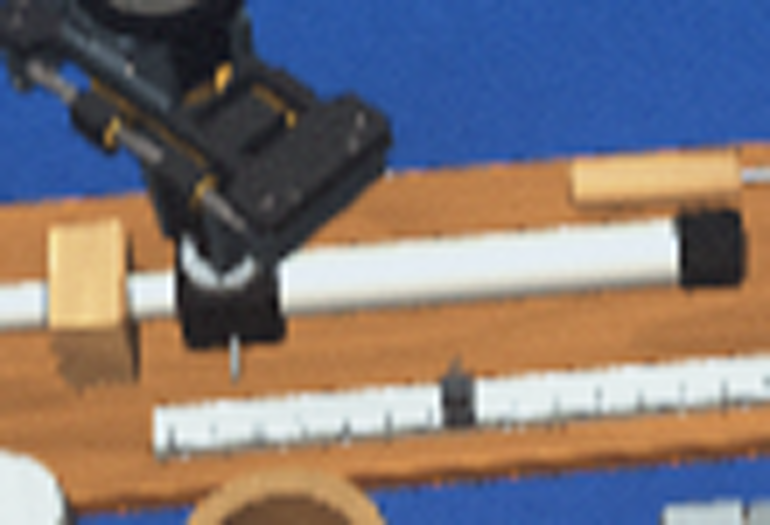

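Call:
arm_command(
  motion=[
    {"offset":[0.0145,0.0138,0],"spin":0},
    {"offset":[0.0145,0.0138,0],"spin":0},
    {"offset":[0.0145,0.0138,0],"spin":0},
    {"offset":[0.0145,0.0138,0],"spin":0},
    {"offset":[0.0145,0.0138,0],"spin":0},
  ],
)

```text
time_s: 7.52
ee_pos: [571.9, -55.1, 105.0]
ee_rot: [-179.8, 0.3, 117.0]
force: [0.9, -7.7, -0.8]
gripper_width: 25.4
gripper_force: 30.0
```

Call:
arm_command(
  motion=[
    {"offset":[0,0,0],"spin":0},
    {"offset":[0,0,0],"spin":0},
  ],
)

```text
time_s: 7.78
ee_pos: [572.1, -54.6, 105.0]
ee_rot: [-179.9, 0.2, 117.0]
force: [0.7, -5.8, -0.7]
gripper_width: 25.8
gripper_force: 30.0
```

```bash
python3 - <<'E'
from h import *
s,d=env.grab_frame("scene"); t,d=env.grab_frame("top")
a=cv2.resize(s[185:220,205:255],None,fx=11,fy=11,interpolation=cv2.INTER_CUBIC)
b=cv2.resize(t[195:245,240:300],None,fx=9,fy=9,interpolation=cv2.INTER_CUBIC)
cv2.imwrite("pics/c4.png",a);cv2.imwrite("pics/c5.png",b)
for c in("scene","top"):
  for n in("leg_index","gauge_mark"): print(c,n,env.pinpoint(c,n)[:2])
# pixel step per mm along rig x near pointer
for c in("scene","top"):
    m=CM(c);R=Rot.from_euler("xyz",m["rotation"],degrees=True).as_matrix()
    P=np.array([616.,-62,38]); f=lambda P:(lambda q:np.array([m["fx"]*q[0]/q[2]+m["cx"],m["fy"]*q[1]/q[2]+m["cy"]]))(R.T@(P-np.array(m["eye"])))
    print(c,f(P),f(P+np.array([*ux,0])*10)-f(P),f(P+np.array([*uy,0])*10)-f(P))
E
```

```text
scene leg_index [{'location': [227.4, 202.6], 'score': 0.92}]
scene gauge_mark [{'location': [229.7, 201.1], 'score': 0.39}, {'location': [170.6, 242.4], 'score': 0.24}]
top leg_index [{'location': [336.6, 205.2], 'score': 0.26}]
top gauge_mark []
scene [229.13773569 201.04314043] [ 3.00332441 -0.25634334] [-0.18681205 -2.45532356]
top [264.53965512 212.31299382] [-3.17000073 -1.02508777] [-1.0068303   3.15176017]
```

View pics/c4.png

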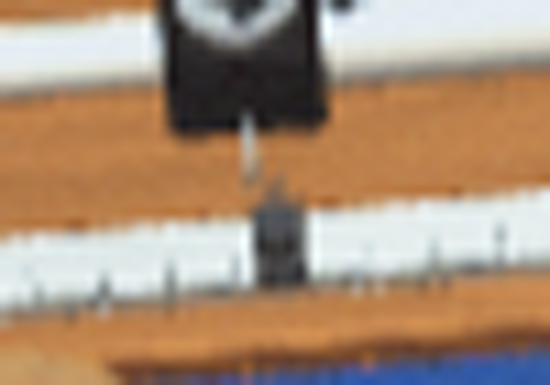

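View pics/c5.png

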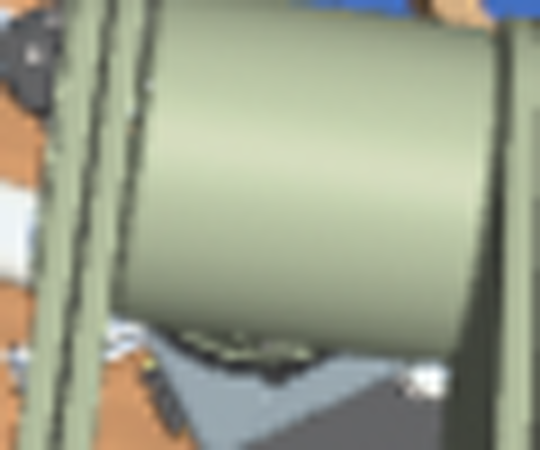

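Scene view: fin end at about pixel (227.7, 201.4) and pointer tip at (230.3, 201.8), so the fin is some 7–8 mm short. The top view is covered by the arm.

Call:
arm_command(
  motion=[
    {"offset":[0.003,0.0028,0],"spin":0},
    {"offset":[0.0021,0.002,0],"spin":0},
    {"offset":[0,0,0],"spin":0},
    {"offset":[0,0,0],"spin":0},
  ],
)

```text
time_s: 8.57
ee_pos: [573.9, -48.3, 105.0]
ee_rot: [-179.9, 0.2, 117.0]
force: [1.0, -5.9, -0.4]
gripper_width: 25.5
gripper_force: 30.0
```

```bash
python3 - <<'E'
from h import *
acc=0
for i in range(6):
    s,d=env.grab_frame("scene"); acc=acc+s.astype(float)
    print([np.round(r["location"],1).tolist()+[round(r["score"],2)] for n in("leg_index","gauge_mark") for r in env.pinpoint("scene",n)[:1]])
s=(acc/6).astype(np.uint8)
cv2.imwrite("pics/c6.png",cv2.resize(s[188:213,210:250],None,fx=18,fy=18,interpolation=cv2.INTER_CUBIC))
st=env.state(); print(st["time_s"],st["ee_pos"],st["force"])
E
```

```text
[[228.7, 199.7, 0.72], [229.7, 198.8, 0.47]]
[[228.3, 199.5, 0.94], [229.6, 198.8, 0.56]]
[[228.4, 201.4, 0.68], [229.3, 197.8, 0.61]]
[[228.5, 201.3, 0.74], [232.7, 202.3, 0.56]]
[[229.0, 202.0, 0.73], [256.0, 232.1, 0.59]]
[[230.1, 200.1, 0.6], [231.9, 199.2, 0.39]]
9.475 [573.94711822 -48.32997584 105.02844302] [ 2.23972779 -6.06841833 -0.47813013]
```

View pics/c6.png

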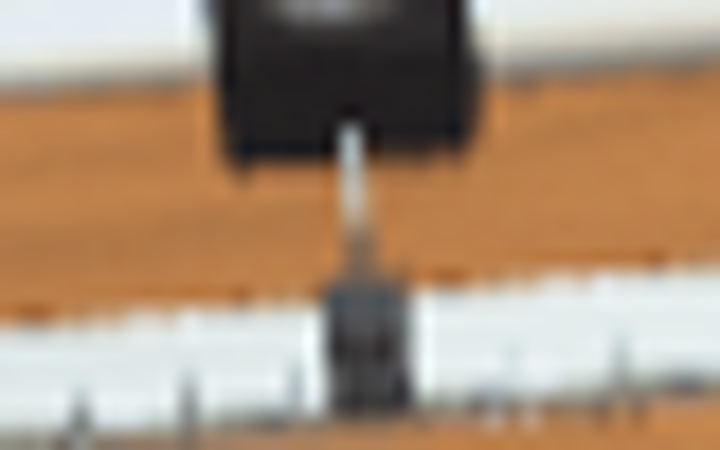

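Call:
arm_command(
  motion=[
    {"offset":[0.0007,0.0007,0],"spin":0},
    {"offset":[0,0,0],"spin":0},
    {"offset":[0,0,0],"spin":0.1},
    {"offset":[0,0,0],"spin":0.12},
    {"offset":[0,0,0],"spin":0.12},
  ],
)

```text
time_s: 10.1
ee_pos: [574.2, -47.6, 105.0]
ee_rot: [-180.0, 0.2, 97.2]
force: [0.4, -6.0, -0.2]
gripper_width: 25.3
gripper_force: 30.0
```

Call:
arm_command(
  motion=[
    {"offset":[0,0,0],"spin":0.12},
    {"offset":[0,0,0],"spin":0.12},
    {"offset":[0,0,0],"spin":0.12},
    {"offset":[0,0,0],"spin":0.12},
    {"offset":[0,0,0],"spin":0},
  ],
)

```text
time_s: 10.72
ee_pos: [574.2, -47.6, 105.0]
ee_rot: [179.9, 0.2, 69.9]
force: [1.8, -6.0, -0.8]
gripper_width: 25.3
gripper_force: 30.1
```

```bash
python3 - <<'E'
from h import *
acc=0
for i in range(5):
    s,d=env.grab_frame("scene"); acc=acc+s.astype(float)
s=(acc/5).astype(np.uint8)
cv2.imwrite("pics/c7.png",cv2.resize(s[150:215,190:290],None,fx=8,fy=8,interpolation=cv2.INTER_CUBIC))
st=env.state(); print(st["time_s"],st["ee_pos"],st["ee_rot"],st["force"],st["torque"])
E
```

```text
10.975 [574.21403962 -47.5664711  105.02216145] [179.94134941   0.19024615  69.97228403] [ 1.91624918 -7.13938114 -1.38133769] [-0.94790692 -0.2943219   0.02761609]
```

View pics/c7.png

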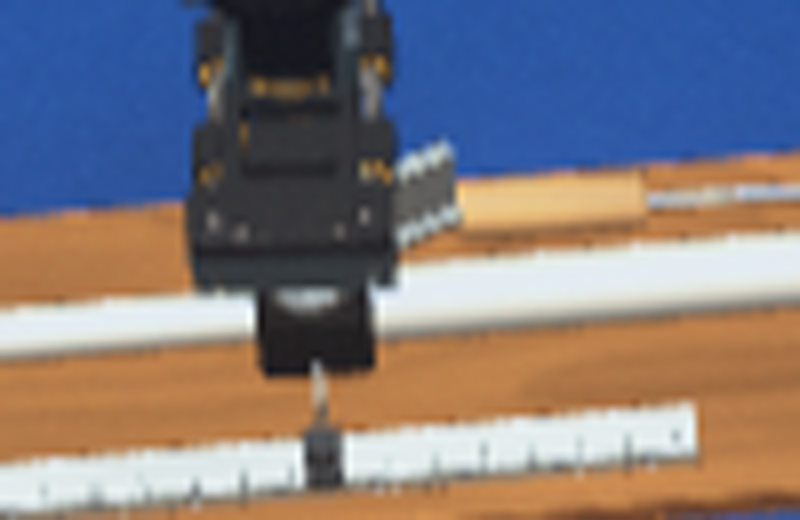

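The fin at (317, 390) in the crop runs straight into the pointer at (322, 430), so the two are aligned. The lever has started to move, so I'll go on twisting.

Call:
arm_command(
  motion=[
    {"offset":[0,0,0],"spin":0.12},
    {"offset":[0,0,0],"spin":0.12},
    {"offset":[0,0,0],"spin":0.12},
    {"offset":[0,0,0],"spin":0.12},
    {"offset":[0,0,0],"spin":0.08},
  ],
)

```text
time_s: 11.6
ee_pos: [572.9, -47.4, 105.0]
ee_rot: [180.0, 0.3, 37.8]
force: [-2.5, -6.2, 3.2]
gripper_width: 26.8
gripper_force: 29.1
```

Call:
arm_command(
  motion=[
    {"offset":[0,0,0],"spin":0.04},
    {"offset":[0,0,0],"spin":0.02},
    {"offset":[0,0,0],"spin":0},
  ],
)

```text
time_s: 11.98
ee_pos: [572.0, -47.1, 105.0]
ee_rot: [-180.0, 0.3, 34.5]
force: [-3.6, -4.3, 4.3]
gripper_width: 27.1
gripper_force: 28.6
```

```bash
python3 - <<'E'
from h import *
acc=0
for i in range(5):
    s,d=env.grab_frame("scene"); acc=acc+s.astype(float)
s=(acc/5).astype(np.uint8)
cv2.imwrite("pics/c8.png",cv2.resize(s[150:215,190:290],None,fx=8,fy=8,interpolation=cv2.INTER_CUBIC))
print(env.pinpoint("scene","lever_blade")[:2])
st=env.state(); print(st["time_s"],st["ee_pos"],st["ee_rot"],st["force"],st["torque"])
q=np.array([at_depth("scene",(x,y),d[y,x]) for y in range(160,200) for x in range(232,262) if d[y,x]>0])
b=q[(q[:,2]>104)&(q[:,2]<122)&(q[:,1]>-20)]; print(b.round().tolist()[:40])
E
```

```text
[{'location': [241.1, 178.8], 'score': 0.76}, {'location': [227.9, 199.2], 'score': 0.62}]
12.275 [572.0235577  -47.16528896 105.02244117] [-179.97541931    0.3336089    34.5343648 ] [-3.33802049 -5.66806724  2.67470736] [-0.53008944  0.63409824  0.49675834]
[[572.0, -18.0, 115.0], [587.0, 18.0, 115.0], [577.0, -20.0, 117.0], [579.0, -17.0, 118.0], [580.0, -14.0, 118.0], [582.0, -11.0, 118.0], [584.0, -8.0, 119.0], [584.0, -5.0, 118.0], [586.0, -2.0, 119.0], [586.0, 1.0, 117.0], [590.0, 3.0, 121.0], [590.0, 7.0, 118.0], [591.0, 10.0, 118.0], [592.0, 13.0, 119.0], [595.0, 15.0, 121.0], [583.0, -18.0, 117.0], [583.0, -15.0, 116.0], [584.0, -12.0, 116.0], [584.0, -8.0, 114.0], [588.0, -6.0, 118.0], [585.0, -2.0, 113.0], [592.0, -1.0, 119.0], [591.0, 3.0, 117.0], [595.0, 5.0, 121.0], [592.0, 10.0, 114.0], [594.0, 12.0, 115.0], [596.0, 15.0, 117.0], [585.0, -19.0, 115.0], [585.0, -16.0, 114.0], [587.0, -13.0, 114.0], [587.0, -10.0, 113.0], [588.0, -6.0, 112.0], [589.0, -3.0, 113.0], [589.0, 0.0, 110.0], [590.0, 3.0, 110.0], [591.0, 6.0, 110.0], [596.0, 8.0, 114.0], [595.0, 12.0, 112.0], [598.0, 14.0, 114.0], [586.0, -20.0, 112.0]]
```

View pics/c8.png

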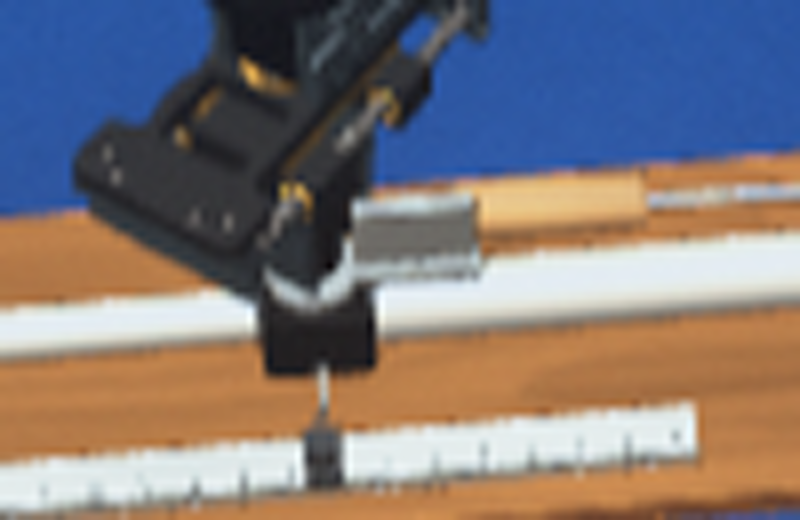

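The blade, (355,205) to (475,198) in the crop, lies parallel to the sleeve, so the lever is against its shut stop. The fin at column 322 is in line with the pointer. The jaws are spread slightly by the blade (27.1 mm instead of 25.5), so I'll ease back a little to restore the knob grip.

Call:
arm_command(
  motion=[
    {"offset":[0,0,0],"spin":-0.03},
    {"offset":[0,0,0],"spin":-0.03},
    {"offset":[0,0,0],"spin":0},
    {"offset":[0,0,0],"spin":0},
  ],
)

```text
time_s: 12.78
ee_pos: [573.0, -47.1, 105.0]
ee_rot: [180.0, 0.2, 38.0]
force: [-1.8, -5.7, 1.8]
gripper_width: 26.3
gripper_force: 28.6
```

```bash
python3 - <<'E'
from h import *
acc=0
for i in range(5):
    s,d=env.grab_frame("scene"); acc=acc+s.astype(float)
s=(acc/5).astype(np.uint8)
cv2.imwrite("pics/c9.png",cv2.resize(s[165:215,200:270],None,fx=11,fy=11,interpolation=cv2.INTER_CUBIC))
st=env.state(); print(st["time_s"],st["ee_pos"],st["ee_rot"],st["force"],st["torque"],st["gripper_width"],st["gripper_force"])
E
```

```text
13.025 [572.98709634 -47.05072128 105.02013774] [179.97535121   0.23745641  37.96472228] [-1.14913176 -5.61566818  1.79219324] [-0.65863145  0.30179638  0.45516065] 26.20936764097067 28.606563359498978
```

View pics/c9.png

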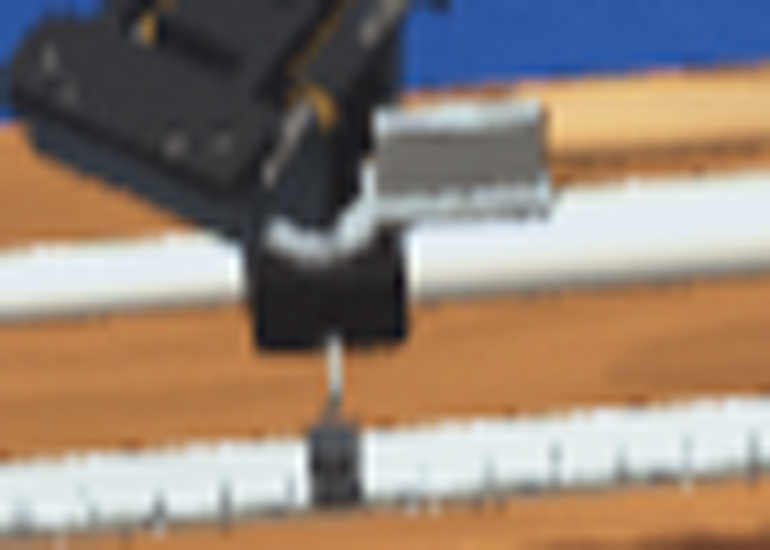

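Call:
arm_command(
  motion=[
    {"offset":[0,0,0],"spin":-0.04},
    {"offset":[0,0,0],"spin":0},
    {"offset":[0,0,0],"spin":0},
    {"offset":[0,0,0],"spin":0},
  ],
)

```text
time_s: 13.52
ee_pos: [573.6, -47.0, 105.0]
ee_rot: [179.9, 0.2, 40.2]
force: [0.3, -5.2, 0.2]
gripper_width: 25.8
gripper_force: 28.4
```

```bash
python3 - <<'E'
from h import *
st=env.state(); print(st["time_s"],st["ee_pos"],st["ee_rot"],st["force"],st["torque"],st["gripper_width"],st["gripper_force"])
E
```

```text
13.525 [573.56871964 -47.03741744 104.99865788] [179.94241399   0.18188852  40.24798598] [ 0.27561014 -5.21943654  0.21895244] [-0.62564263  0.08696904  0.46264058] 25.756016267465018 28.445012925658375
```

```bash
python3 -c "
from workcell import env
print(env.job_done())"
```

```text
the job is handed in; nothing more can be done
None
```

I handed the job in at about 13.5 s with the knob still gripped (about 28 N), the leg pulled out to the pointer (within about 1–2 mm by the camera), and the lever swung against its shut stop; the judge returned no verdict.

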